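Fetch the orange module from the tilt-out spares bin

ROBOT

A 7-joint arm with a two-finger parallel gripper is mounted at the origin on the work surface. World frame = base frame: x ahead of the robot, y to its left, z up, the work surface at z = 0. Lengths are in m, angles in rad, forces in N, time in s.
With the tool pointing down it reaches from about 0.375 to 0.925 m from the base axis. Payload 3.1 kg.
Tool frame: the origin (TCP) lies at the centre of the arm's flange, where the gripper is bolted on; the fingertips stand 173 mm ahead of it and the grasp point (between the pads) lies 155 mm ahead of it; z points along the fingers, x is the direction in which the jaws open and shut, and the axes are right-handed (so a half turn about z gives the same grasp; the last joint's range is limited). The gripper opens to 85 mm and grips with 20 to 120 N. Pads are 22 mm wide; open, the fingers measure 114 mm over their backs; the gripper's body (76 mm by 85 mm) begins 54 mm behind the grasp point. The pads swing forward as they close: fully open they stand 13 mm farther back than shut.
Start: joints at [1.064, 0.383, 0.044, 1.598, -0.018, 1.161, -0.05], TCP at [0.258, -0.596, 0.405] pointing down, gripper open.
Joint ranges: [-2.61, 2.61], [-0.41, 2.15], [-1.48, 1.57], [0, 2.5], [-1.57, 4.71], [0.05, 1.97], [-2.85, 2.85]. Speed limits (rad/s): [2.79, 2.79, 3.14, 3.14, 3.14, 3.14, 3.14].

INTERFACE

Orientations are given as a rotation vector (axis times angle).
In Python, from station import robot gives the robot as it stands.
- The arm moves only by the tool arm_command, never from a script. Its argument "rows" is a list of rows, each a list of 2 entries, a list of its own where there are three numbers: the shift along the tool's x, y, z in cm, then the turn about the tool's z in rad. In form: [[[dx, dy, dz], twist], ...]. A call has 1 to 10 rows; each row shifts and turns the pose as measured when the row begins, along the tool's axes as they then stand; what a row does not reach is not made up. A row lasts 1/12 s, in which the tool goes at most 41.7 mm and 7.16 degrees, less where a joint would pass 70% of its speed; a pose out of reach is approached as far as the arm can. A call with a gripper value outside its range is refused whole. "jaw" is the closure in counts, from 0 (fully open) to 255 (shut), set as the call begins (left out, the last holds). The fingers move at their own pace and stop on an object; "force" is the grip in N (left out, the last holds). Time passes only in rows, so rows that do not move let the fingers close. It gives the time, the measured TCP pose, the force and the opening at its end, in the units of the state.
- robot.read_state(): the state, without advancing time (a new reading comes with each control period).
- robot.capture(name): name is "scene" or "side" or "wrist"; returns (picture, depth): 480x640x3 uint8, blue, green, red; 480x640 float32, m along the optical axis (not along the pixel's ray), 0 where there is no reading.
- robot.calibration(name): a dict with "vfov" (degrees; the focal length in pixels is half the picture's height over the tangent of half this angle, whatever the lens; pixels are square), "cx", "cy" (the principal point, pixels), "world_from_camera" (4x4, takes a point from camera to world coordinates). Camera axes: x right, y down, z forward; pixel columns grow to the right and rows downward; lengths in m; the calibration is good to about 2 mm. A picture is of the moment at which its call begins: read the wrist's pose just before it. calibration takes no time and is no camera call; for the wrist camera it gives the pose at the moment of the call.
- robot.job_done(): hands the job in, once; it reports no verdict.
The state is a dict: "time": time; "joint_positions": joint angles; "joint_velocities": joint speeds; "joint_torque": joint torques, N m; "eef_pos": TCP position; "orientation": TCP orientation; "contact_force": force on the tool from outside, world axes, zero at the start; "torque": the same for the moment, N m; "opening": finger opening in m.
Only numpy, scipy, OpenCV 4.12 (cv2) and the standard library are available. Lean on these libraries where they do the work, as an engineer would, in place of code of your own. Each camera call takes 0.05 s, during which the arm holds its last target.

TASK

The orange signal module sits at the back of one of the two tilt-out bins of the spares cabinet. Tip that bin forward by its finger tab, take the module out and set it down (do not drop it) flat and right way up on the floor of the open orange tray, then push the bin fully shut again. Leave the other bin shut, and do not disturb the mug, the screwdriver or the meter.

Things in the scene. Friction and masses are not known exactly. Their poses are not given: they have to be found in the camera images.
- cabinet: Fixed grey cabinet, 128 deep (x) x 284 wide (y) x 210 mm high, with two blue tilt-out bins (middles at y = +68 left, -68 right), each holding one module. Origin at table level under the bins' hinge line, mid-width; x points into the cabinet, y left, z up; bin fronts face -x. The clear 5 mm hood covers x = 5 to 120, its top at z = 210. Place, yaw and side of the table vary.
- bin_left (a joint): Tilt of the left (cabinet +y) bin: 0 shut, grows as the bin tips forward (its top moves to the cabinet's -x), stop at 0.75 rad. Stiff friction hinge (about 0.35 N m): it stays at whatever angle it is left; a push of 3 to 6 N at the tab moves it either way.
- bin_right (a joint): The same for the right (cabinet -y) bin.
- bin_left_hinge (a point): On the left bin's hinge axis (along cabinet y), mid-width, 30 mm above the table. Each bin when shut, in mm from this point on the cabinet's axes: front panel x -6..0, 126 wide, z 0..168, topped by the tab to z 212; floor top z 110, x 0..94; a 10 high rib across the floor at x 30..34; back wall inner face x 90, rising 15 above the floor. All turns with the bin.
- bin_right_hinge (a point): The same point of the right bin, of the same shape. Side walls of both bins: 3 mm thick, inner width 120, rising 15 mm above the floor (48 in the front 45 mm).
- bin_left_tab (a point): Middle of the top edge of the left bin's white finger tab (44 wide, 6 thick, in line with the panel); moves with the bin. Shut, it is 212 mm above the hinge and 32 mm above the hood's top: a fingertip put down behind it, over the hood, can draw it forward; pushed from in front it shuts the bin.
- bin_right_tab (a point): The same point of the right bin's tab.
- orange_module_center (a point): Centre of the orange module, a loose block 40 x 30 x 28 mm (its x, y, z), about 70 g, black strips on top, brass contacts on one end. Right way up (its z up) behind the rib of the left or right bin, 59 to 65 mm behind the hinge; length along the bin's depth, 30 mm width along the hinge, within 7 degrees. Rides with the bin, sliding against the rib when tipped.
- grey_module_center (a point): Centre of the grey module, same size and shape, in the other bin; stays there.
- tray: Fixed open orange tray, 160 x 160 mm outside, 34 mm high, walls 6 mm; origin at the centre of its underside, its floor (black rubber) 6 mm above the table. Sides along its x and y. It stands on the other side of the table from the cabinet.
- mug: Loose white mug, 80 mm wide, 90 mm high; origin at the centre of its underside. Leave alone.
- screwdriver: Loose screwdriver lying on the table along its x axis, 200 mm long, red handle 26 mm thick; origin at mid-length, at table level, its handle towards its -x. Leave alone.
- meter: Loose black hand-held meter lying on its back, 130 x 70 x 30 mm; origin at the centre of its underside. Leave alone.
Not all that is in view belongs to the job. There is more than one size of the tray; the one meant has the size given above.

How it is judged:
By the outcome, as a careful person would: the job done as asked, in the order asked, and still so for the second after the job is handed in, with the robot touching nothing.
It also fails if it takes over 72 s, if anything falls off the work surface, if the arm or the gripper's body presses on something with over 40 N, if the wrist force passes 120 N, or if a joint passes its speed limit or range.

## Working session

There is one attempt and no reset: what is moved stays moved. The work goes in short steps, Python scripts to look and compute and a tool call to move; the robot and the scene stay as the last step left them, time stands still between calls to the robot, and variables do not carry over. Pictures are saved under pics/ and viewed, and the job is handed in when it is done.

Besides the shell and the picture viewer there is one more tool, called as name(argument=value, ...), one argument or row to a line, values as JSON. arm_command: Moves the arm, as the interface text tells. Its arguments: {"type":"object","properties":{"rows":{"type":"array","items":{"type":"array"}},"jaw":{"type":"number"},"force":{"type":"number"}},"required":["rows"]}

```bash
ls; mkdir -p pics; python3 - <<'E'
from station import robot
import cv2
s=robot.read_state()
print(s['time'],s['eef_pos'],s['orientation'],s['opening'])
import numpy as np
for n in ['scene','side','wrist']:
    im,d=robot.capture(n); cv2.imwrite(f'pics/{n}0.png',im); np.save(f'pics/{n}0.npy',d)
    c=robot.calibration(n); print(n,c)
E
```

```text
pics
0.0 [ 0.25820493 -0.5959908   0.40325377] [-2.62504031  1.72345934  0.00357644] 0.08524148385138759
scene {'vfov': 43.9670144949348, 'cx': 319.52684697394255, 'cy': 238.4703253874898, 'world_from_camera': array([[ 0.9209392 ,  0.2624769 , -0.28805705,  0.91449108],
       [ 0.38909788, -0.5780203 ,  0.71728333, -1.16359782],
       [ 0.02176748, -0.77265672, -0.63445076,  1.11303517],
       [ 0.        ,  0.        ,  0.        ,  1.        ]])}
side {'vfov': 57.74876767644869, 'cx': 311.13941195001416, 'cy': 238.49659404097358, 'world_from_camera': array([[-0.9508316 , -0.13324155,  0.27958174,  0.22728224],
       [-0.30917058,  0.46152739, -0.83150828,  0.63664469],
       [-0.01824318, -0.8770628 , -0.48002919,  0.59493937],
       [ 0.        ,  0.        ,  0.        ,  1.        ]])}
wrist {'vfov': 59.51601030618393, 'cx': 321.1257413136768, 'cy': 237.2652544593697, 'world_from_camera': array([[ 3.96003182e-01, -8.68581850e-01, -2.97904430e-01,
         3.35195797e-01],
       [-9.18249020e-01, -3.74748455e-01, -1.27993489e-01,
        -5.61832025e-01],
       [-4.66403688e-04,  3.24236280e-01, -9.45976013e-01,
         3.72466482e-01],
       [ 0.00000000e+00,  0.00000000e+00,  0.00000000e+00,
         1.00000000e+00]])}
```

View pics/scene0.png

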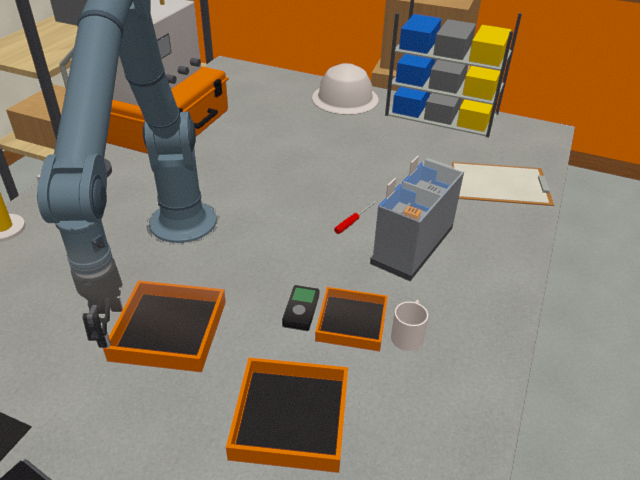

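View pics/side0.png

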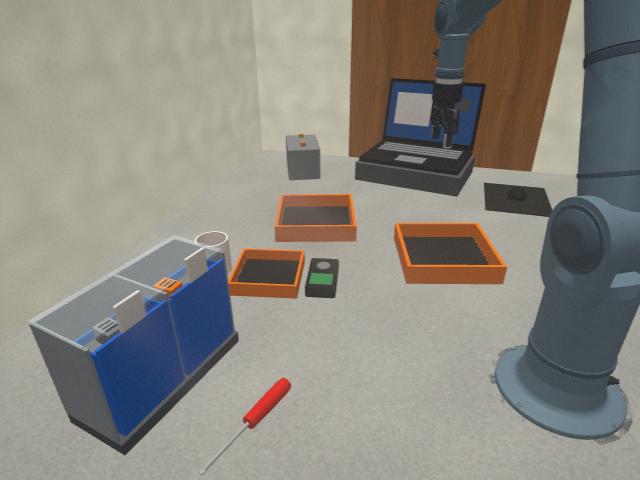

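View pics/wrist0.png

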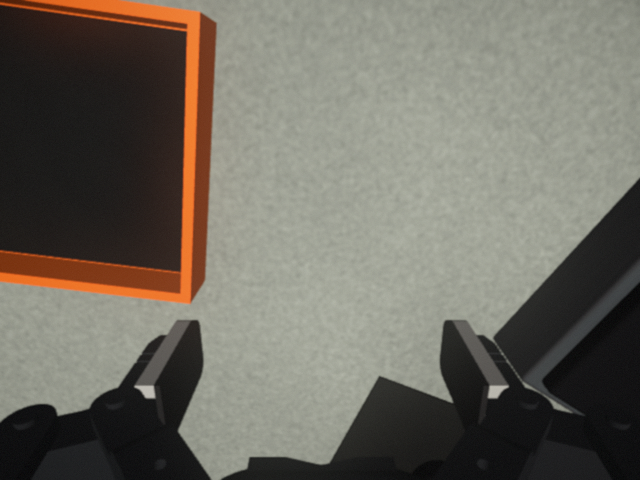

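The two camera views show the cabinet facing the robot with blue fronts. In the scene picture the orange module is at about (412,211) in the near bin and the grey one at (432,188). There are three orange trays, so next I measure the tray sizes and the cabinet's geometry.

```bash
cat > h.py <<'E'
import numpy as np, cv2
from station import robot
def K(c): 
    f=240/np.tan(np.radians(c['vfov'])/2); return f,c['cx'],c['cy']
def ray(c,u,v):
    f,cx,cy=K(c); T=c['world_from_camera']; d=np.array([(u-cx)/f,(v-cy)/f,1.0]); return T[:3,3],T[:3,:3]@d
def onplane(c,u,v,z):
    o,d=ray(c,u,v); return o+d*(z-o[2])/d[2]
def cloud(c,dep):
    f,cx,cy=K(c); v,u=np.indices(dep.shape); P=np.stack([(u-cx)/f*dep,(v-cy)/f*dep,dep],-1)
    T=c['world_from_camera']; return P@T[:3,:3].T+T[:3,3]
def proj(c,p):
    f,cx,cy=K(c); T=c['world_from_camera']; q=T[:3,:3].T@(np.asarray(p)-T[:3,3]); return np.array([cx+f*q[0]/q[2],cy+f*q[1]/q[2]])
def two(c1,p1,c2,p2):
    o1,d1=ray(c1,*p1); o2,d2=ray(c2,*p2); d1=d1/np.linalg.norm(d1); d2=d2/np.linalg.norm(d2)
    A=np.stack([d1,-d2],1); t=np.linalg.lstsq(A,o2-o1,rcond=None)[0]; a=o1+t[0]*d1; b=o2+t[1]*d2
    return (a+b)/2,np.linalg.norm(a-b)
E
python3 - <<'E'
from h import *
c=robot.calibration('scene'); im=cv2.imread('pics/scene0.png'); P=cloud(c,np.load('pics/scene0.npy'))
hsv=cv2.cvtColor(im,cv2.COLOR_BGR2HSV)
m=cv2.inRange(hsv,(5,150,80),(20,255,255)); 
n,lab,st,ce=cv2.connectedComponentsWithStats(m)
for i in range(1,n):
    if st[i,4]<60: continue
    q=P[(lab==i)]; 
    print(i,st[i],np.round(np.percentile(q,[2,50,98],axis=0),3).tolist())
    r=q[(q[:,2]>0.03)&(q[:,2]<0.05)]
    if len(r)>100 and st[i,1]>250:
        rr=cv2.minAreaRect(r[:,:2].astype(np.float32)); print('  rim',rr, np.percentile(r[:,2],[5,50,95]))
g=P[200:290,370:470].reshape(-1,3)
for z in [.05,.1,.15,.18,.2,.21,.22,.24]:
    pass
# cabinet points
s=P[150:280,365:470].reshape(-1,3); s=s[(s[:,2]>.02)&(s[:,0]>.3)]
print(np.percentile(s,[1,50,99],axis=0))
t=s[(s[:,2]>.20)&(s[:,2]<.215)]; print(len(t),cv2.minAreaRect(t[:,:2].astype(np.float32)))
# side faces
d=cv2.resize(im[140:290,330:480],None,fx=4,fy=4,interpolation=cv2.INTER_CUBIC); cv2.imwrite('pics/cab_scene.png',d)
im2=cv2.imread('pics/side0.png'); cv2.imwrite('pics/cab_side.png',cv2.resize(im2[220:420,20:300],None,fx=2.8,fy=2.8,interpolation=cv2.INTER_CUBIC))
E
```

```text
2 [194   0  12  63 363] [[-1.373, -1.164, -0.361], [-0.814, 1.433, -0.054], [0.914, 2.228, 1.113]]
3 [  208     0   179    81 11424] [[-1.221, -1.164, -0.488], [-0.577, 2.2, -0.244], [0.914, 2.232, 1.113]]
6 [  474     0   166   180 20141] [[0.53, 2.169, -0.708], [1.055, 2.2, -0.197], [1.44, 2.229, 0.165]]
82 [ 171   66   58   70 2149] [[-0.321, 0.382, 0.015], [-0.235, 0.529, 0.151], [-0.222, 0.672, 0.174]]
103 [ 107  100   41   53 1532] [[-0.476, 0.261, 0.011], [-0.391, 0.27, 0.098], [-0.315, 0.297, 0.172]]
153 [  4 151  20  14 150] [[-1.821, 0.806, -0.753], [-1.796, 0.843, -0.715], [-1.771, 0.917, -0.655]]
156 [459 193  95  12 167] [[0.75, 0.476, -0.003], [0.921, 0.531, 0.002], [1.022, 0.617, 0.008]]
167 [ 103  281  122   91 3986] [[0.083, -0.522, 0.003], [0.214, -0.426, 0.032], [0.345, -0.26, 0.051]]
  rim ((0.2082013040781021, -0.3867717683315277), (0.23202016949653625, 0.2356899082660675), 16.163639068603516) [0.03136887 0.04359303 0.04888628]
168 [ 315  287   73   64 1611] [[0.526, -0.271, 0.001], [0.612, -0.22, 0.022], [0.701, -0.089, 0.036]]
  rim ((0.6119767427444458, -0.17895019054412842), (0.15989583730697632, 0.16828477382659912), 12.17611312866211) [0.03029973 0.03279326 0.03639474]
169 [ 226  358  122  114 4458] [[0.461, -0.629, 0.003], [0.587, -0.551, 0.035], [0.723, -0.362, 0.051]]
  rim ((0.5883037447929382, -0.4908742308616638), (0.22797195613384247, 0.23447300493717194), 17.005722045898438) [0.03182118 0.044992   0.04913625]
[[0.58996667 0.02416357 0.02345274]
 [0.68037552 0.09568165 0.18149989]
 [0.75618402 0.30954975 0.24028103]]
2806 ((0.6694406270980835, 0.17844705283641815), (0.29635295271873474, 0.12945502996444702), 79.4652328491211)
```

The tray next to the mug measures 160 x 160 x 34 mm, so it is the one meant. The other two measure about 230 mm and 48 mm high.

View pics/cab_scene.png

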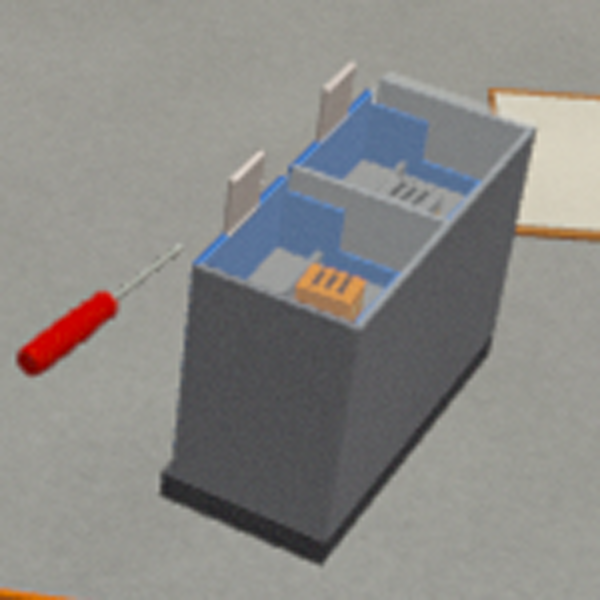

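View pics/cab_side.png

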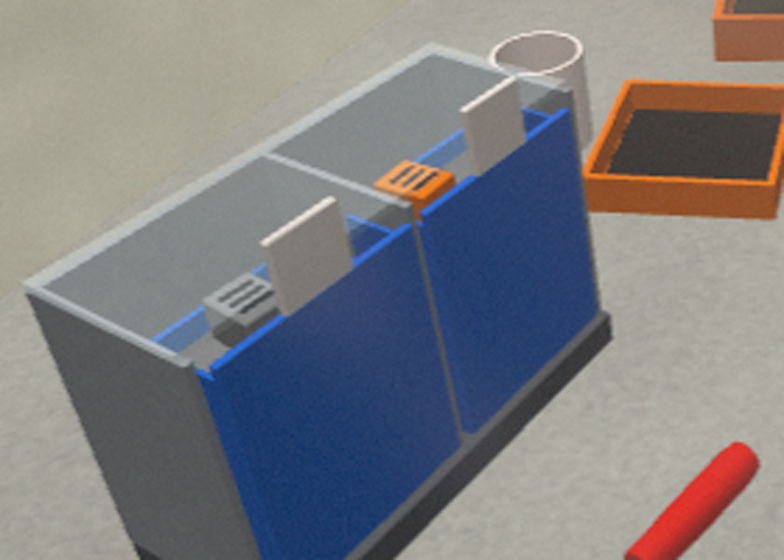

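```bash
python3 - <<'E'
from h import *
cs=robot.calibration('side'); im=cv2.imread('pics/side0.png'); P=cloud(cs,np.load('pics/side0.npy'))
hsv=cv2.cvtColor(im,cv2.COLOR_BGR2HSV)
m=cv2.inRange(hsv,(105,180,80),(125,255,255)); m[:, 300:]=0; m[:250]=0
m=cv2.erode(m,np.ones((5,5)))
q=P[m>0]; q=q[(q[:,2]>.04)&(q[:,2]<.19)]
# vertical plane fit robust
for k in range(4):
    mu=q[:,:2].mean(0); w,V=np.linalg.eigh(np.cov((q[:,:2]-mu).T)); n=V[:,0]; r=(q[:,:2]-mu)@n
    q=q[np.abs(r)<3*r.std()+1e-4]
n=n*np.sign(n[0]); print('front plane n',n,'yaw',np.degrees(np.arctan2(n[1],n[0])),'mu',mu,'std',r.std(),len(q))
yaw=np.arctan2(n[1],n[0])
np.save('front.npy',np.r_[n,mu])
# cabinet walls from scene: top
c=robot.calibration('scene'); im1=cv2.imread('pics/scene0.png')
# two-view points (scene px, side px)
def s1(x,y): return (330+(x-1.5)/4+0,140+(y-1.5)/4)
def s2(x,y): return (20+(x-1)/2.8,220+(y-1)/2.8)
pts={'Rtab_in':((263,152),(465,107)),'Rtab_out':((230,180),(515,80)),'Ltab_out':((353,64),(263,242)),'Ltab_in':((321,90),(333,199)),
 'backR':((358,325),(433,46)),'backL':((533,128),(30,287)),'frontL':((382,76),(190,362)),'frontR':((195,265),(568,92))}
for k,(a,b) in pts.items():
    p,e=two(c,s1(*a),cs,s2(*b)); print(k,p.round(4),'gap',round(e,4), 'along n',round((p[:2]-mu)@n,4),'along y',round((p[:2])@np.array([-n[1],n[0]]),4))
E
```

```text
front plane n [ 0.92841355 -0.37154849] yaw -21.811148326634036 mu [0.63253201 0.31144975] std 0.00255956229904333 326
Rtab_in [0.6035 0.1399 0.2414] gap 0.0011 along n 0.0368 along y 0.3541
Rtab_out [0.5933 0.1021 0.2396] gap 0.002 along n 0.0414 along y 0.3153
Ltab_out [0.628  0.2756 0.2406] gap 0.0026 along n 0.0091 along y 0.4892
Ltab_in [0.6177 0.2353 0.2399] gap 0.0049 along n 0.0145 along y 0.448
backR [0.7044 0.0284 0.2074] gap 0.0019 along n 0.1718 along y 0.2881
backL [0.7555 0.3045 0.2055] gap 0.003 along n 0.1168 along y 0.5634
frontL [0.6395 0.3247 0.2057] gap 0.0003 along n 0.0015 along y 0.539
frontR [0.5898 0.0516 0.2034] gap 0.0027 along n 0.0568 along y 0.267
```

```bash
cat >> h.py <<'E'
YAW=np.radians(-10.4); EX=np.array([np.cos(YAW),np.sin(YAW),0]); EY=np.array([-np.sin(YAW),np.cos(YAW),0]); O=np.array([0.6136,0.1877,0])
def w2c(p): p=np.asarray(p)-O; return np.array([p@EX,p@EY,p[2]])
def c2w(p): return O+p[0]*EX+p[1]*EY+np.array([0,0,p[2]])
from scipy.spatial.transform import Rotation as Rn
def tool():
    s=robot.read_state(); return s,np.array(s['eef_pos']),Rn.from_rotvec(s['orientation']).as_matrix()
def go(target_tip,off=0.173):
    s,p,R=tool(); tip=p+R[:,2]*off; d=R.T@(np.asarray(target_tip)-tip); return d*100
def cabtwist():
    s,p,R=tool(); x=R[:,0]; a=np.arctan2(x[1],x[0]); b=np.arctan2(-EY[1],-EY[0]); t=-(b-a); return (t+np.pi/2)%np.pi-np.pi/2
E
python3 - <<'E'
from h import *
c=robot.calibration('scene'); im=cv2.imread('pics/scene0.png'); cs=robot.calibration('side'); im2=cv2.imread('pics/side0.png')
P=cloud(c,np.load('pics/scene0.npy'))
m=cv2.inRange(cv2.cvtColor(im,cv2.COLOR_BGR2HSV),(5,80,80),(20,255,255)); m[:195]=0;m[225:]=0;m[:,:395]=0;m[:,430:]=0
v,u=np.nonzero(m); print(u.min(),u.max(),v.min(),v.max())
# crop coordinates of top face corners (scene crop x4)
for a in [(313,265),(368,280),(360,305),(299,289)]:
    print('scene top corner',w2c(onplane(c,330+(a[0]-1.5)/4,140+(a[1]-1.5)/4,.168)).round(4))
for a in [(392,160),(455,180),(430,204),(375,182)]:
    print('side top corner',w2c(onplane(cs,20+(a[0]-1)/2.8,220+(a[1]-1)/2.8,.168)).round(4))
mug=P[295:350,388:430].reshape(-1,3); mug=mug[mug[:,2]>.06]; print('mug',np.percentile(mug,[2,50,98],axis=0).round(3).tolist())
sd=cv2.inRange(cv2.cvtColor(im,cv2.COLOR_BGR2HSV),(0,180,100),(4,255,255)); q=P[sd>0];print('sd',np.percentile(q,[2,50,98],axis=0).round(3).tolist())
s,p,R=tool(); print(R.round(3),cabtwist())
print('tab R',c2w([-.003,-.068,.242]))
E
```

```text
404 420 206 219
scene top corner [ 0.0448 -0.0492  0.168 ]
scene top corner [ 0.0828 -0.0433  0.168 ]
scene top corner [ 0.0906 -0.0716  0.168 ]
scene top corner [ 0.0493 -0.0789  0.168 ]
side top corner [ 0.0911 -0.0653  0.168 ]
side top corner [ 0.0392 -0.0667  0.168 ]
side top corner [ 0.0348 -0.0406  0.168 ]
side top corner [ 0.0822 -0.0424  0.168 ]
mug [[0.718, -0.214, 0.061], [0.755, -0.182, 0.077], [0.794, -0.132, 0.092]]
sd [[0.442, 0.133, 0.008], [0.463, 0.174, 0.021], [0.481, 0.225, 0.028]]
[[ 0.398 -0.918 -0.001]
 [-0.918 -0.398  0.002]
 [-0.002  0.    -1.   ]] 0.5904396241193757
tab R [0.59837398 0.1213587  0.242     ]
```

arm_command(
  rows=[
    [[0,0,-1.5],0.12],
    [[0,0,-1.5],0.12],
    [[0,0,-1.5],0.12],
    [[0,0,-1.5],0.12],
    [[0,0,-1.5],0.11],
    [[0,0,-1],0],
  ],
  jaw=255,
  force=20,
)

```text
time: 0.65
eef_pos: [0.2575, -0.5945, 0.4829]
orientation: [-1.977, 2.436, 0.03]
contact_force: [0.0, 0.0, 0.5]
opening: 0.0122
```

```bash
python3 - <<'E'
from h import *
s,p,R=tool(); print(s['time'],p,s['opening'],cabtwist(),(p+R[:,2]*.173)); print(go(c2w([.022,-.068,.30])))
E
```

```text
0.65 [ 0.25749809 -0.59453491  0.48287581] 0.012226210410425277 -0.025765577558227948 [ 0.25600153 -0.59146703  0.30990949]
[-76.84235292 -21.35862543   1.92939338]
```

arm_command(
  rows=[
    [[-3.8,-1.05,0.1],0],
    [[-3.8,-1.05,0.1],0],
    [[-3.8,-1.05,0.1],0],
    [[-3.8,-1.05,0.1],0],
    [[-3.8,-1.05,0],0],
    [[-3.8,-1.05,0],0],
    [[-3.8,-1.05,0],0],
    [[-3.8,-1.05,0],0],
    [[-3.8,-1.05,0],0],
    [[-3.8,-1.05,0],0],
  ],
)

```text
time: 1.48
eef_pos: [0.4341, -0.2394, 0.4801]
orientation: [1.981, -2.428, -0.021]
contact_force: [1.3, -0.7, 0.6]
opening: 0.0001
```

arm_command(
  rows=[
    [[-3.8,-1.05,0],0],
    [[-3.8,-1.05,0],0],
    [[-3.8,-1.05,0],0],
    [[-3.8,-1.05,0],0],
    [[-3.8,-1.05,0],0],
    [[-3.8,-1.05,0],0],
    [[-3.8,-1.05,0],0],
    [[0,0,0],0],
  ],
)

```text
time: 2.15
eef_pos: [0.56, 0.0314, 0.4788]
orientation: [2.031, -2.392, -0.026]
contact_force: [0.3, 2.0, -0.1]
opening: -0.0004
```

```bash
python3 - <<'E'
from h import *
s,p,R=tool(); print(s['time'],p,s['opening'],cabtwist(),w2c(p+R[:,2]*.173)); print(go(c2w([.022,-.068,.30])))
E
```

```text
2.15 [0.5600137  0.03137205 0.47876667] -0.00039195166098560314 0.018202298211263734 [-0.02709697 -0.16210132  0.3057915 ]
[-9.31429662 -5.08936231  0.57740048]
```

arm_command(
  rows=[
    [[-3.0,-1.7,0],0],
    [[-3.0,-1.7,0],0],
    [[-3.0,-1.7,0],0.018],
    [[0,0,0],0],
    [[0,0,0],0],
  ],
)

```text
time: 2.57
eef_pos: [0.6249, 0.116, 0.4741]
orientation: [2.028, -2.386, -0.032]
contact_force: [0.9, -0.4, -0.0]
opening: 0.0001
```

```bash
python3 - <<'E'
from h import *
s,p,R=tool(); print(s['time'],p,s['opening'],cabtwist(),w2c(p+R[:,2]*.173)); print(go(c2w([.022,-.068,.30])))
im,d=robot.capture('side'); cv2.imwrite('pics/side1.png',im)
im,d=robot.capture('wrist'); cv2.imwrite('pics/wrist1.png',im)
im,d=robot.capture('scene'); cv2.imwrite('pics/scene1.png',cv2.resize(im[100:290,330:520],None,fx=3,fy=3))
E
```

```text
2.5667 [0.62491644 0.11601891 0.4740817 ] 0.00012614424774877851 0.019189230876034635 [ 0.0201944  -0.06753381  0.3011276 ]
[ 0.05072663 -0.18209575  0.10843534]
```

View pics/side1.png

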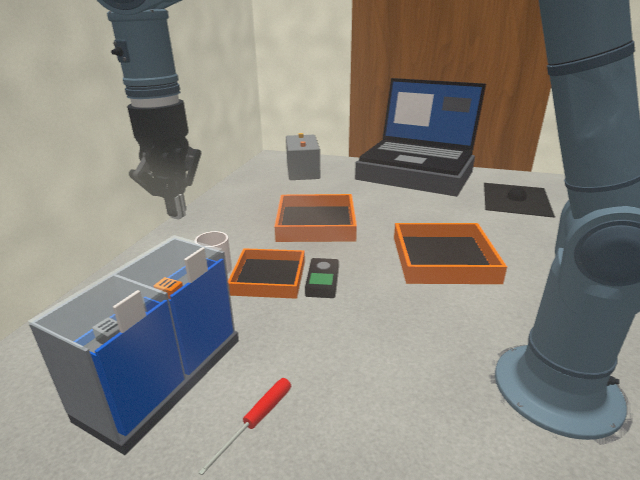

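View pics/wrist1.png

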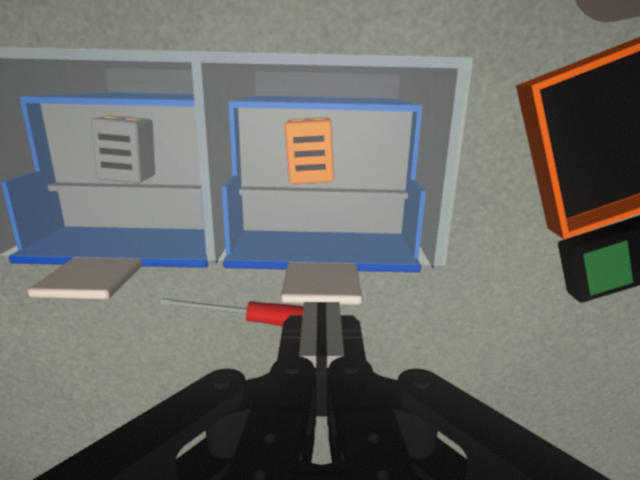

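View pics/scene1.png

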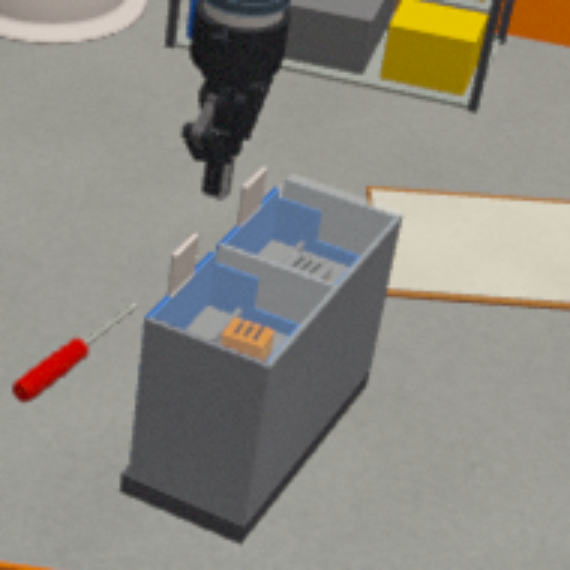

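The tip stands above and just behind the right bin's tab. In the wrist picture the tab's top edge spans (283..361, ~298) and the module's top spans (286..333, 119..184). I refine the positions with the wrist view.

```bash
python3 - <<'E'
from h import *
c=robot.calibration('wrist')
for n,u,v,z in [('tab back corner L',283,294,.242),('tab back R',361,294,.242),('front L',283,303,.242),('front R',361,303,.242),('mod',286,121,.168),('mod',331,119,.168),('mod',335,182,.168),('mod',290,184,.168),('cab back R',471,57,.21),('mid wall back',197,62,.21),('cab front R',440,265,.21), ('Ltab bL',30,291,.242),('Ltab bR',108,292,.242)]:
    print(n,w2c(onplane(c,u,v,z)).round(4))
s,p,R=tool(); print(proj(c,p+R[:,2]*.173))
E
```

```text
tab back corner L [ 0.0009 -0.048   0.242 ]
tab back R [ 0.0015 -0.0895  0.242 ]
front L [-0.0046 -0.0479  0.242 ]
front R [-0.0039 -0.0898  0.242 ]
mod [ 0.084  -0.0447  0.168 ]
mod [ 0.0856 -0.073   0.168 ]
mod [ 0.0454 -0.0766  0.168 ]
mod [ 0.0436 -0.0467  0.168 ]
cab back R [ 0.1202 -0.1425  0.21  ]
mid wall back [ 0.116  -0.0032  0.21  ]
cab front R [ 0.005  -0.1396  0.21  ]
Ltab bL [0.0005 0.087  0.242 ]
Ltab bR [0.0006 0.0454 0.242 ]
[323.50211992 323.99852305]
```

arm_command(
  rows=[
    [[0,-0.2,2.5],0.019],
    [[0,0,2.5],0],
    [[0,0,1.9],0],
    [[0,0,0.5],0],
    [[0,0,0],0],
  ],
)

```text
time: 3.13
eef_pos: [0.624, 0.1064, 0.4024]
orientation: [1.992, -2.419, -0.018]
contact_force: [0.3, 0.2, -0.1]
opening: 0.0
```

```bash
python3 - <<'E'
from h import *
s,p,R=tool(); print(s['time'],p,s['contact_force'],cabtwist(),w2c(p+R[:,2]*.173),R[:,2]); print(go(c2w([.022,-.068,.224])))
im,d=robot.capture('wrist'); cv2.imwrite('pics/wrist2.png',im)
im,d=robot.capture('side'); cv2.imwrite('pics/side2.png',cv2.resize(im[150:350,80:300],None,fx=3,fy=3))
E
```

```text
3.1333 [0.62397076 0.10638981 0.4024404 ] [ 0.29894435  0.19702801 -0.07493384] -0.011766529586908492 [ 0.02251513 -0.07783179  0.22945676] [-0.01315406  0.00400378 -0.99990547]
[-0.98173795  0.05558874  0.54786514]
```

View pics/side2.png

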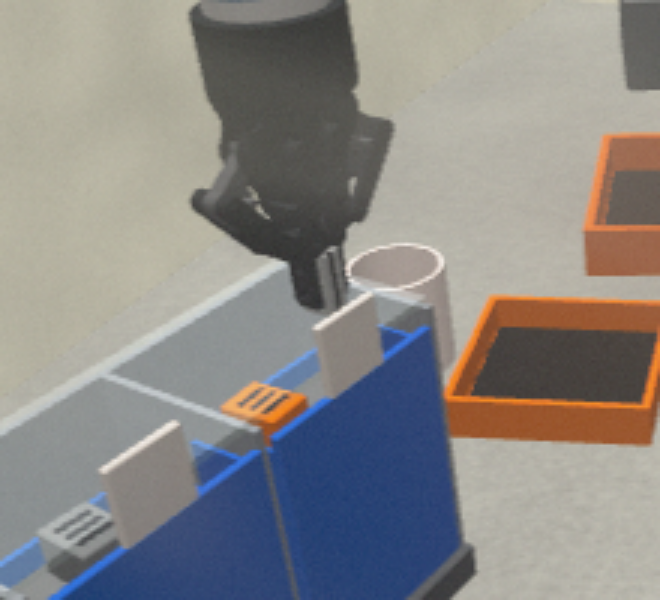

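View pics/wrist2.png

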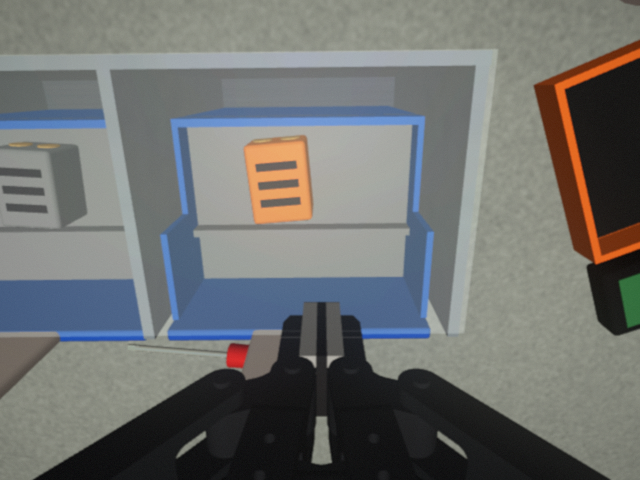

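arm_command(
  rows=[
    [[-0.5,0,0.4],0],
    [[-0.5,0.2,0.3],-0.012],
    [[0,0.6,0],0],
    [[0,0.8,0],0],
    [[0,0.8,0],0],
    [[0,1.0,0.1],0],
    [[0,1.0,0.2],0],
  ],
)

```text
time: 3.82
eef_pos: [0.5843, 0.1251, 0.4009]
orientation: [-2.004, 2.407, -0.001]
contact_force: [1.9, -1.0, 0.4]
opening: 0.0001
```

```bash
python3 - <<'E'
from h import *
s,p,R=tool(); t=w2c(p+R[:,2]*.173);print(s['time'],s['contact_force'],cabtwist(),t); print(go(c2w([-.06,-.068,.21])))
xf=t[0]-.011; print('theta est',np.arctan2(-xf,t[2]-.03))
E
```

```text
3.8167 [ 1.86864898 -1.0404337   0.3984175 ] -0.0008048376096922993 [-0.01631875 -0.06562781  0.22795545]
[0.25383964 4.3802371  1.76347973]
theta est 0.1371383006890732
```

arm_command(
  rows=[
    [[0,1.0,0.5],0],
    [[0,1.0,0.6],0],
    [[0,1.0,0.6],0],
    [[0,1.0,0.6],0],
    [[0,1.0,0.6],0],
    [[0,0.5,0.5],0],
  ],
)

```text
time: 4.32
eef_pos: [0.5263, 0.1373, 0.3737]
orientation: [-1.995, 2.393, -0.02]
contact_force: [0.4, 0.8, 2.0]
opening: 0.0002
```

```bash
python3 - <<'E'
from h import *
s,p,R=tool(); t=w2c(p+R[:,2]*.173);print(s['time'],s['contact_force'],cabtwist(),t); print(go(c2w([-.09,-.068,.195])))
xf=t[0]-.011; print('theta est',np.arctan2(-xf,t[2]-.03))
im,d=robot.capture('side'); cv2.imwrite('pics/side3.png',cv2.resize(im[150:350,80:300],None,fx=3,fy=3))
E
```

```text
4.3167 [0.38663207 0.75593654 1.99093603] 0.0004919244586674143 [-0.07216519 -0.06332347  0.20076471]
[0.47343705 1.79814742 0.52378068]
theta est 0.4532067623967164
```

View pics/side3.png

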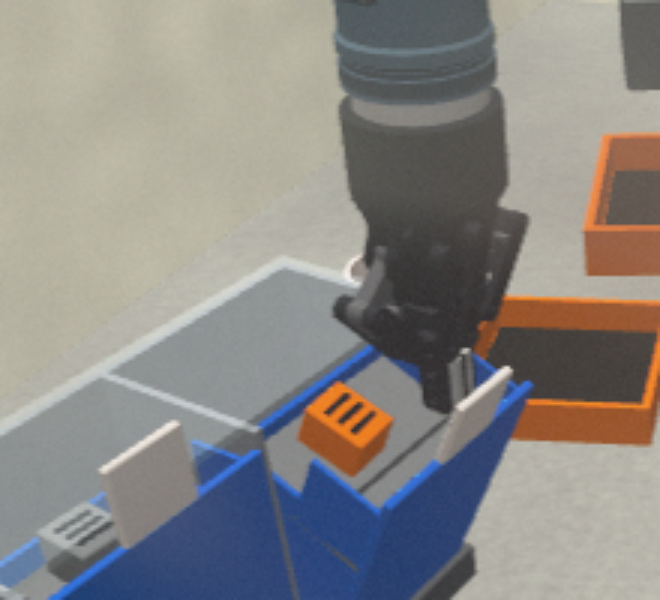

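The bin is tipping as planned, to about 0.45 rad, with the module still on its floor. I draw it a little further.

arm_command(
  rows=[
    [[0,1.0,0.5],0],
    [[0,1.0,0.5],0],
    [[0,0.9,0.4],0],
    [[0,0,0],0],
    [[0,0,0],0],
  ],
)

```text
time: 4.78
eef_pos: [0.495, 0.1433, 0.358]
orientation: [-1.996, 2.391, -0.022]
contact_force: [1.7, -0.2, -0.7]
opening: -0.0001
```

```bash
python3 - <<'E'
from h import *
s,p,R=tool(); t=w2c(p+R[:,2]*.173);print(s['time'],s['contact_force'],cabtwist(),t); print(go(c2w([-.09,-.068,.195])))
xf=t[0]-.011; print('theta est',np.arctan2(-xf,t[2]-.03))
im,d=robot.capture('side'); cv2.imwrite('pics/side4.png',cv2.resize(im[150:350,80:300],None,fx=3,fy=3))
im,d=robot.capture('wrist'); cv2.imwrite('pics/wrist4.png',im)
E
```

```text
4.7833 [ 1.74901091 -0.15453099 -0.66739726] 0.0017580368882217368 [-0.10372928 -0.06310896  0.18504768]
[ 0.47996833 -1.39961516 -0.9619509 ]
theta est 0.6370453210898506
```

View pics/side4.png

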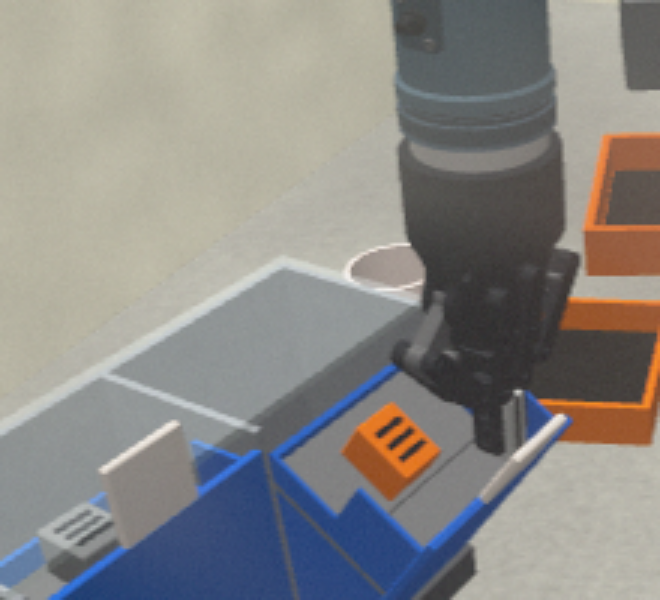

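View pics/wrist4.png

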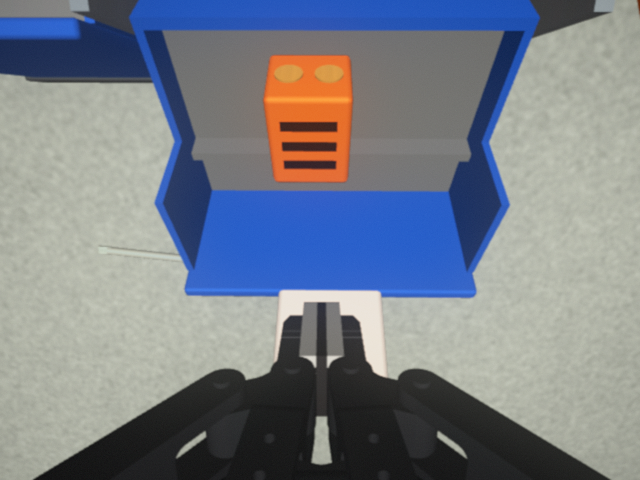

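```bash
python3 - <<'E'
from h import *
c=robot.calibration('wrist'); im,d=robot.capture('wrist'); P=cloud(c,d)
def plane(q):
    for k in range(4):
        mu=np.median(q,axis=0) if k==0 else q.mean(0); _,sv,V=np.linalg.svd(q-q.mean(0),full_matrices=False); n=V[2]; r=(q-q.mean(0))@n; q=q[np.abs(r)<2.5*r.std()+1e-5]
    n=n*np.sign(n[2]); return q.mean(0),n,r.std(),len(q)
M=np.stack([EX,EY,[0,0,1]])
for nm,(r0,r1,c0,c1) in {'floor':(40,130,370,450),'panel':(205,265,220,440),'modtop':(105,178,272,345)}.items():
    q=P[r0:r1,c0:c1].reshape(-1,3); q=q[q[:,2]>0.03]
    mu,n,sd,k=plane(q); nc=M@n; print(nm,w2c(mu).round(4),nc.round(3),'tilt',np.arctan2(-nc[0],nc[2]),sd,k)
hsv=cv2.cvtColor(im,cv2.COLOR_BGR2HSV); m=cv2.inRange(hsv,(5,120,100),(22,255,255)); m[:45]=0;m[195:]=0;m[:,:250]=0;m[:,370:]=0
v,u=np.nonzero(m); print(u.min(),u.max(),v.min(),v.max())
th=.63
for th in (.6,.63,.66):
  # top face plane in cab: points (x,z)=x(cos,sin)+138(-sin,cos); intersect rays of top corners
  o=np.array([0,0,.03]); nn=np.array([-np.sin(th),0,np.cos(th)])
  for (a,b) in [(264,101),(352,101),(347,182),(276,182)]:
    ro,rd=ray(c,a,b); roc=w2c(ro); rdc=M@rd; t=(.138-(roc-o)@nn)/(rdc@nn); p=roc+t*rdc-o; print(th,'binx',round(p@np.array([np.cos(th),0,np.sin(th)]),4),'y',round(p[1],4))
E
```

```text
floor [-0.0161 -0.0965  0.1542] [-0.594  0.002  0.805] tilt 0.6358307743034433 0.0005315193706032392 7022
panel [-0.0809 -0.0656  0.1404] [ 0.807 -0.002  0.591] tilt -0.9390038183168689 0.00048335117233109235 12938
modtop [-0.036  -0.0574  0.1744] [-0.593  0.005  0.805] tilt 0.6350567615755195 0.0005179073193767168 5185
263 352 56 182
0.6 binx 0.0678 y -0.0431
0.6 binx 0.0678 y -0.0725
0.6 binx 0.0305 y -0.0724
0.6 binx 0.0304 y -0.0437
0.63 binx 0.0734 y -0.0435
0.63 binx 0.0734 y -0.0723
0.63 binx 0.0356 y -0.0723
0.63 binx 0.0356 y -0.0439
0.66 binx 0.0792 y -0.0439
0.66 binx 0.0792 y -0.0721
0.66 binx 0.041 y -0.0722
0.66 binx 0.0409 y -0.0441
```

arm_command(
  rows=[
    [[0,-0.5,-2.5],0],
    [[0,-1.0,-2.5],0],
    [[0,-2.5,-1.0],0],
    [[0,-2.5,0],0],
    [[0,-1.2,0],0],
    [[0,0,0],0],
    [[0,0,0],0],
  ],
  jaw=120,
)

```text
time: 5.52
eef_pos: [0.5721, 0.1285, 0.4211]
orientation: [-1.999, 2.397, -0.013]
contact_force: [-0.5, 0.0, -1.0]
opening: 0.045
```

```bash
python3 - <<'E'
from h import *
s,p,R=tool(); t=w2c(p+R[:,2]*.173);print(s['time'],s['opening'],s['contact_force'],cabtwist(),t,R[:,2]); print(go(c2w([-.025,-.058,.163])))
E
```

```text
5.5167 0.045046032665880885 [-0.50591504  0.03674245 -0.9841735 ] 0.0007204632273520861 [-0.02676959 -0.06394784  0.24818836] [ 0.02116033  0.00676736 -0.99975319]
[-0.50548323 -0.01028339  8.52643082]
```

arm_command(
  rows=[
    [[-0.3,0,1.5],0],
    [[-0.2,0,2],0],
    [[0,0,1.5],0],
    [[0,0,0.8],0],
    [[0,0,0],0],
  ],
)

```text
time: 5.93
eef_pos: [0.571, 0.1352, 0.361]
orientation: [-2.002, 2.398, -0.009]
contact_force: [-0.5, -0.2, 0.3]
opening: 0.0453
```

```bash
python3 - <<'E'
from h import *
s,p,R=tool(); t=w2c(p+R[:,2]*.173);print(s['time'],s['opening'],s['contact_force'],cabtwist(),t,R[:,2]); print(go(c2w([-.025,-.058,.163])))
im,d=robot.capture('wrist'); cv2.imwrite('pics/wrist5.png',im)
E
```

```text
5.9333 0.04533269952116555 [-0.51454397 -0.17350453  0.25811415] 0.0018951810274898673 [-0.02965769 -0.0575582   0.18803507] [ 0.01733571  0.00703174 -0.999825  ]
[ 0.07013816 -0.42607857  2.5099759 ]
```

View pics/wrist5.png

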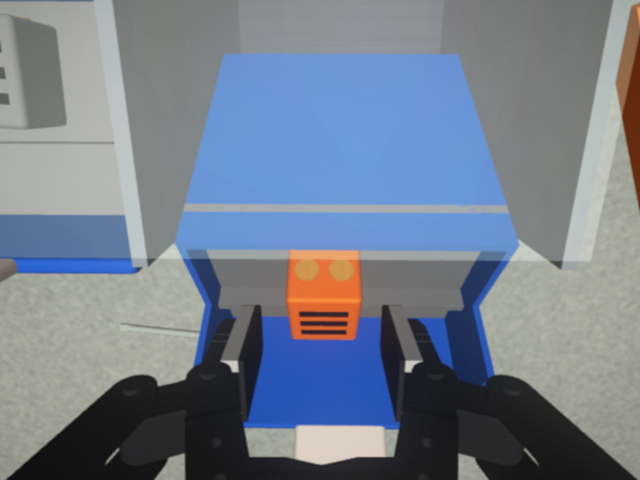

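The module (288..360) is centred between the fingers (262..382). I descend and grip.

arm_command(
  rows=[
    [[0,-0.2,1.2],0],
    [[0,-0.2,1.0],0],
    [[0,0,0.3],0],
    [[0,0,0],0],
  ],
)

```text
time: 6.32
eef_pos: [0.576, 0.1353, 0.337]
orientation: [-2.0, 2.395, -0.012]
contact_force: [-0.9, 0.7, -0.9]
opening: 0.0452
```

```bash
python3 - <<'E'
from h import *
s,p,R=tool(); t=w2c(p+R[:,2]*.173);print(s['time'],s['opening'],s['contact_force'],cabtwist(),t,R[:,2]); print(go(c2w([-.025,-.058,.163])))
E
```

```text
6.3167 0.0451793968858241 [-0.85012708  0.68123081 -0.93943198] 0.0025066394375881096 [-0.02408679 -0.05627617  0.16401599] [ 0.0214975   0.00784089 -0.99973815]
[0.17331484 0.09370321 0.09777191]
```

arm_command(
  rows=[
    [[0.1,0,0],0],
    [[0,0,0],0],
    [[0,0,0],0],
    [[0,0,0],0],
    [[0,0,0],0],
    [[0,0,0],0],
  ],
  jaw=255,
  force=25,
)

```text
time: 6.82
eef_pos: [0.5763, 0.1342, 0.3379]
orientation: [-1.998, 2.394, -0.013]
contact_force: [0.5, 0.1, -1.3]
opening: 0.0293
```

arm_command(
  rows=[
    [[0,0.1,-0.6],0],
    [[0,0.2,-1.2],0],
    [[0,0.2,-1.5],0],
    [[0,0,-1.5],0],
    [[0,0,-1],0],
  ],
)

```text
time: 7.23
eef_pos: [0.5682, 0.1344, 0.3976]
orientation: [-2.003, 2.398, -0.008]
contact_force: [0.9, -0.1, 0.0]
opening: 0.0289
```

```bash
python3 - <<'E'
from h import *
s,p,R=tool(); t=w2c(p+R[:,2]*.173);print(s['time'],s['opening'],s['contact_force'],cabtwist(),t,R[:,2])
im,d=robot.capture('wrist'); cv2.imwrite('pics/wrist6.png',im)
im,d=robot.capture('side'); cv2.imwrite('pics/side6.png',cv2.resize(im[150:350,80:300],None,fx=3,fy=3))
E
```

```text
7.2333 0.02893587208740203 [ 0.90266807 -0.138777    0.00389393] 0.0024413743139160005 [-0.03240815 -0.05893295  0.22463462] [ 0.01659742  0.00693773 -0.99983818]
```

View pics/wrist6.png

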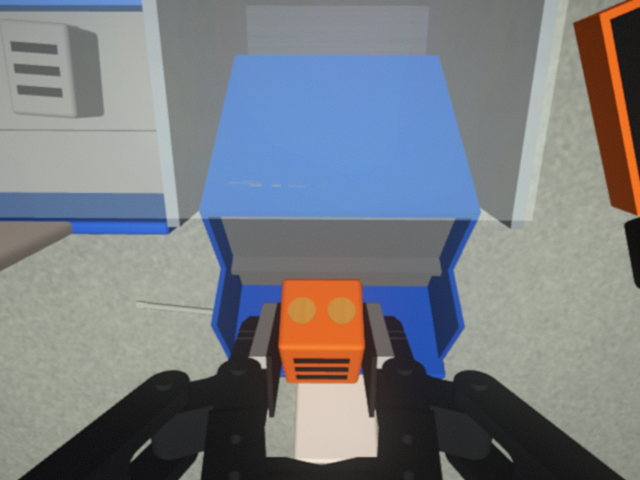

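View pics/side6.png

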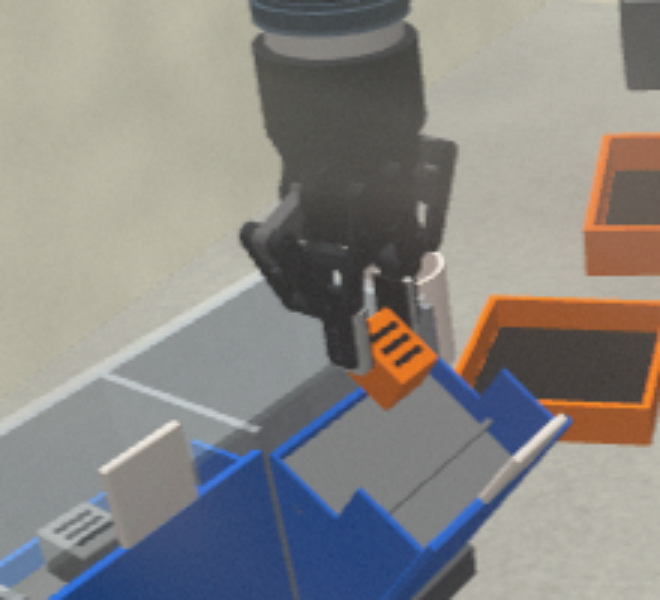

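```bash
python3 - <<'E'
from h import *
print(go([.60,-.176,.28])); s,p,R=tool(); print(w2c([.6,-.176,0]),Rn.from_matrix(R).as_rotvec())
# tray refinement from scene: outer rim corners
im,d=robot.capture('scene'); c=robot.calibration('scene')
m=cv2.inRange(cv2.cvtColor(im,cv2.COLOR_BGR2HSV),(5,150,80),(20,255,255)); m[:280]=0; m[355:]=0; m[:,:305]=0;m[:,392:]=0
P=cloud(c,d); q=P[m>0]; q=q[(q[:,2]>.0305)&(q[:,2]<.038)]; r=cv2.minAreaRect(q[:,:2].astype(np.float32)); print(r); print(cv2.boxPoints(r))
f=P[310:335,340:370].reshape(-1,3); print('floor z',np.median(f[:,2]))
E
```

```text
[30.15624508 -8.37468    -5.61545263]
[ 0.05227824 -0.36018     0.        ] [-2.00030851  2.39542513 -0.0111176 ]
((0.6118465065956116, -0.17841863632202148), (0.16007749736309052, 0.1639564335346222), 12.077184677124023)
[[ 0.51642704 -0.11500132]
 [ 0.55073154 -0.27532884]
 [ 0.707266   -0.24183595]
 [ 0.6729615  -0.08150843]]
floor z 0.005608226940067129
```

arm_command(
  rows=[
    [[0,0,-2.5],0],
    [[0.5,0,-2.5],0],
    [[2,-0.5,-0.8],0],
    [[3,-0.8,0],0],
    [[3.5,-1,0],0],
    [[3.5,-1,0],0],
    [[3.5,-1,0],0],
    [[3.5,-1,0],0],
    [[3.5,-1,0],0],
  ],
)

```text
time: 8.13
eef_pos: [0.5879, -0.0968, 0.4478]
orientation: [-2.041, 2.372, 0.012]
contact_force: [0.7, -0.1, -0.3]
opening: 0.0298
```

```bash
python3 - <<'E'
from h import *
s,p,R=tool(); print(s['time'],s['opening'],p+R[:,2]*.173,R[:,2],go([.60,-.176,.12]),cabtwist())
E
```

```text
8.1333 0.029762478618718002 [ 0.58866614 -0.0944211   0.27480605] [ 0.00456793  0.0138035  -0.99989429] [ 8.11797107 -2.30200103 15.37153811] 0.0315197485898111
```

arm_command(
  rows=[
    [[3,-0.8,2],0],
    [[2.8,-0.8,3],0],
    [[1.8,-0.6,3],0.03],
    [[0.3,-0.1,3],0],
    [[0,0,2.5],0],
    [[0,0,1],0],
    [[0,0,0],0],
    [[0,0,0],0],
  ],
)

```text
time: 8.8
eef_pos: [0.5955, -0.1984, 0.2907]
orientation: [-1.981, 2.436, 0.01]
contact_force: [0.2, -0.3, -0.4]
opening: 0.0296
```

```bash
python3 - <<'E'
from h import *
s,p,R=tool(); print(s['time'],s['opening'],p+R[:,2]*.173,R[:,2],go([.60,-.176,.05]),cabtwist())
im,d=robot.capture('side'); cv2.imwrite('pics/side7.png',cv2.resize(im[150:350,180:400],None,fx=3,fy=3))
im,d=robot.capture('wrist'); cv2.imwrite('pics/wrist7.png',im)
E
```

```text
8.8 0.029578251083636632 [ 0.595104   -0.1973314   0.11769918] [-0.00252173  0.00602841 -0.99997865] [-2.15164373 -0.06965373  6.78139873] -0.023728687920482994
```

View pics/side7.png

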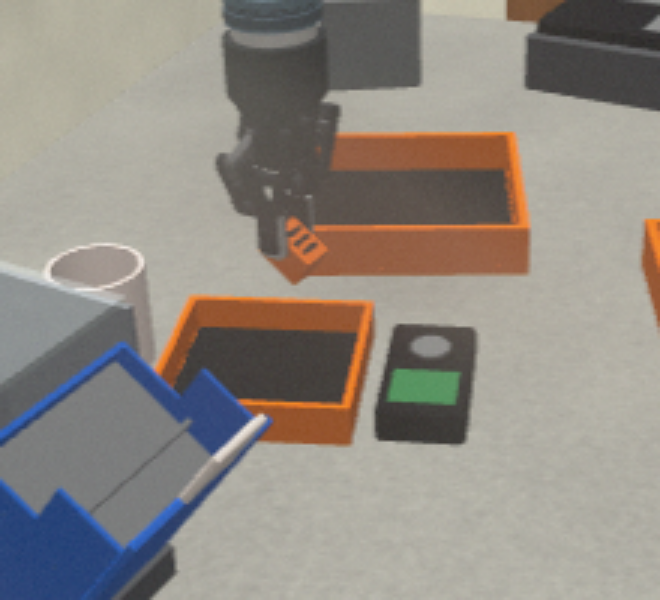

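View pics/wrist7.png

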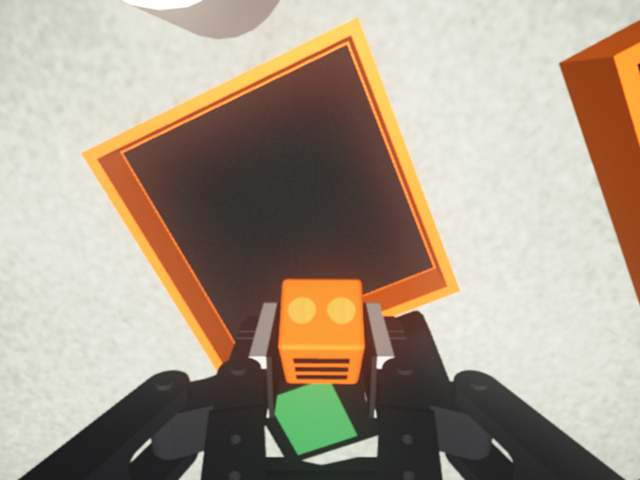

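arm_command(
  rows=[
    [[-1,0,1],0],
    [[-0.8,0,2],0],
    [[-0.3,0,2],0],
    [[0,0,1.5],-0.02],
    [[0,0,0.5],0],
    [[0,0,0],0],
  ],
  force=20,
)

```text
time: 9.4
eef_pos: [0.6092, -0.169, 0.2315]
orientation: [-2.003, 2.392, -0.022]
contact_force: [0.6, 0.5, -1.1]
opening: 0.0296
```

```bash
python3 - <<'E'
from h import *
s,p,R=tool(); print(s['time'],s['opening'],s['contact_force'],p+R[:,2]*.173,R[:,2],go([.60,-.176,.03]),cabtwist())
im,d=robot.capture('side'); cv2.imwrite('pics/side8.png',cv2.resize(im[180:330,180:380],None,fx=4,fy=4))
E
```

```text
9.4 0.0295564804446962 [ 0.62703959  0.45661389 -1.12819407] [ 0.61372578 -0.16843353  0.05858481] [ 0.02590203  0.00316582 -0.99965947] [1.00772606 1.2891741  2.8195592 ] 0.00505830232565696
```

View pics/side8.png

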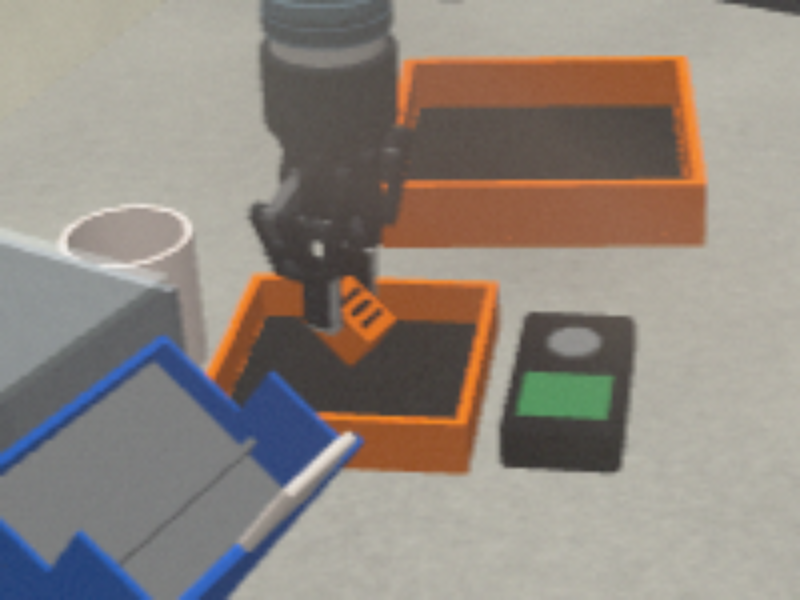

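arm_command(
  rows=[
    [[0.5,0.6,0.6],0],
    [[0.4,0.6,0.8],0],
    [[0.1,0.1,0.6],0],
    [[0,0,0.3],0],
    [[0,0,0],0],
  ],
)

```text
time: 9.87
eef_pos: [0.596, -0.1777, 0.2114]
orientation: [-1.998, 2.389, -0.034]
contact_force: [-0.7, -0.1, -1.4]
opening: 0.0295
```

```bash
python3 - <<'E'
from h import *
s,p,R=tool(); print(s['time'],s['opening'],s['contact_force'],p+R[:,2]*.173,R[:,2],go([.60,-.176,.03]),cabtwist())
E
```

```text
9.8667 0.029525059942127358 [-0.65622404 -0.1244745  -1.37386766] [ 0.60199549 -0.17759512  0.03853449] [ 3.44760405e-02  3.97978685e-04 -9.99405445e-01] [-0.11621351  0.25338764  0.84612503] 0.003924744409837366
```

arm_command(
  rows=[
    [[0,0,0.4],0],
    [[0,0,0.4],0],
    [[0,0,0.3],0],
  ],
)

```text
time: 10.12
eef_pos: [0.5979, -0.1791, 0.2025]
orientation: [-1.994, 2.389, -0.041]
contact_force: [-0.6, -0.4, 13.8]
opening: 0.0293
```

```bash
python3 - <<'E'
from h import *
s,p,R=tool(); print(s['time'],s['opening'],s['contact_force'],p+R[:,2]*.173,R[:,2])
E
```

```text
10.1167 0.029269190421438926 [-0.60028877 -0.38551759 13.82315618] [ 0.60467155 -0.17935583  0.02966146] [ 0.03909331 -0.00147571 -0.99923447]
```

arm_command(
  rows=[
    [[0,-0.45,0.3],0],
    [[0,-0.45,0.3],0],
  ],
)

```text
time: 10.28
eef_pos: [0.6071, -0.1808, 0.1994]
orientation: [-1.995, 2.392, -0.039]
contact_force: [-2.7, 1.3, 6.6]
opening: 0.0292
```

```bash
python3 - <<'E'
from h import *
s,p,R=tool(); print(s['time'],s['opening'],s['contact_force'],p+R[:,2]*.173,R[:,2])
im,d=robot.capture('side'); cv2.imwrite('pics/side9.png',cv2.resize(im[180:330,180:380],None,fx=4,fy=4))
im,d=robot.capture('wrist'); cv2.imwrite('pics/wrist9.png',im)
E
```

```text
10.2833 0.029231516478733014 [-2.7004844   1.30478     6.61989237] [ 0.61343749 -0.18113002  0.02646785] [ 0.03638535 -0.00187253 -0.99933608]
```

View pics/side9.png

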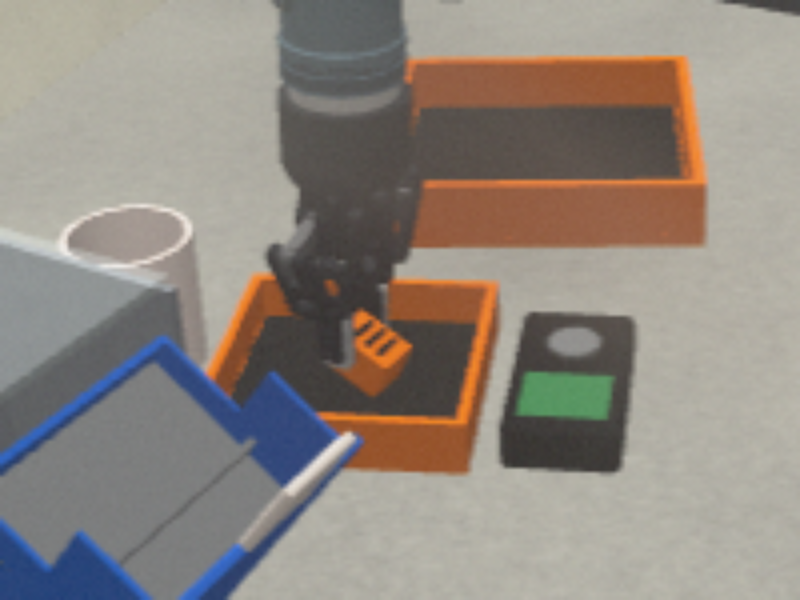

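View pics/wrist9.png

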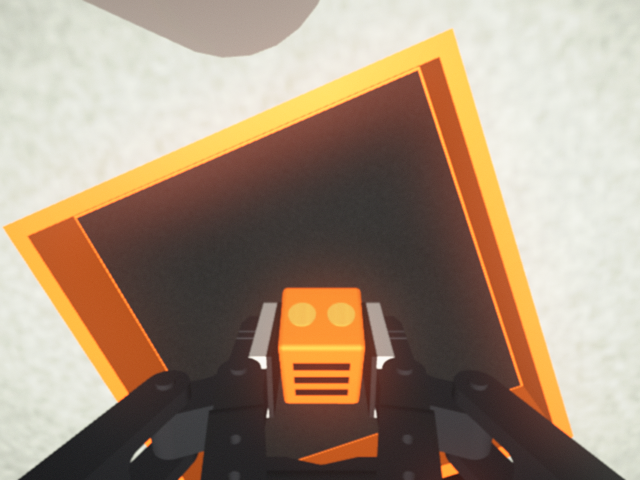

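The module is pivoting flat in the grip: its top face is now longer and its end face lower. I carry on along the arc.

arm_command(
  rows=[
    [[0,-0.4,0.45],0],
    [[0,-0.4,0.5],0],
    [[0,-0.3,0.5],0],
  ],
)

```text
time: 10.63
eef_pos: [0.6201, -0.1829, 0.189]
orientation: [-1.996, 2.393, -0.039]
contact_force: [-3.2, -0.4, 6.4]
opening: 0.0294
```

```bash
python3 - <<'E'
from h import *
s,p,R=tool(); print(s['time'],s['opening'],s['contact_force'],p+R[:,2]*.173,R[:,2])
im,d=robot.capture('side'); cv2.imwrite('pics/side10.png',cv2.resize(im[180:330,180:380],None,fx=4,fy=4))
im,d=robot.capture('wrist'); cv2.imwrite('pics/wrist10.png',im)
E
```

```text
10.6333 0.02939813159807911 [-3.24531381 -0.42331087  6.42838829] [ 0.62628362 -0.18344487  0.01615224] [ 0.03593237 -0.00293762 -0.99934991]
```

View pics/side10.png

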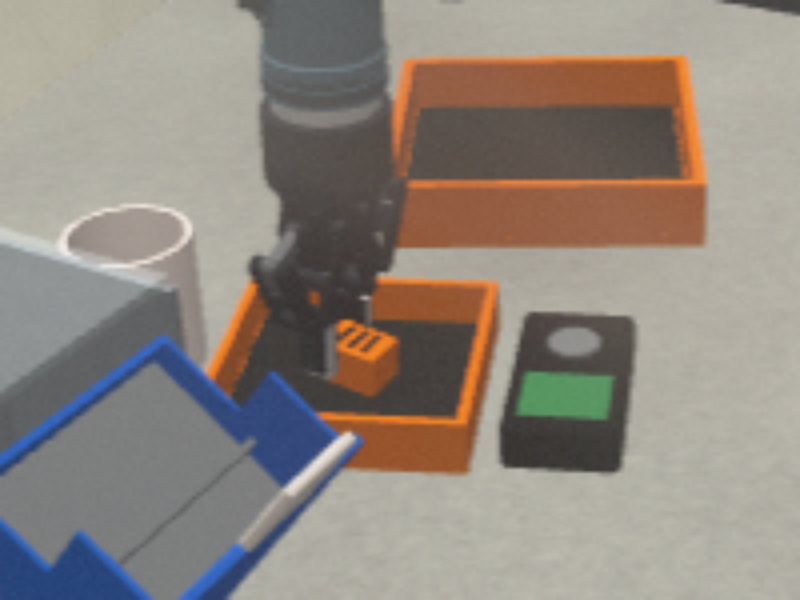

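View pics/wrist10.png

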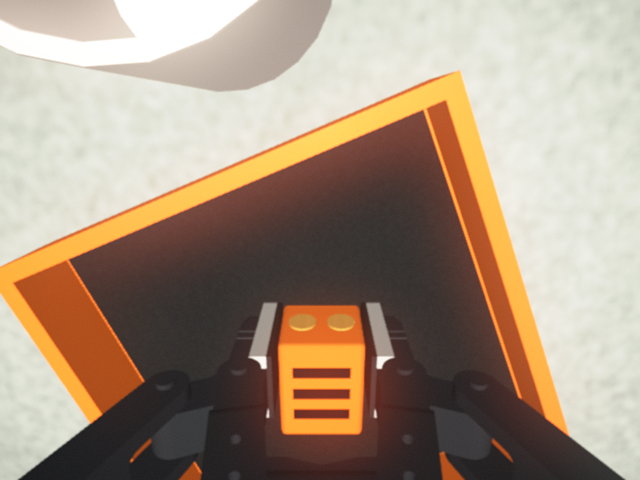

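```bash
cat > tilt.py <<'E'
from h import *
def modtilt(r0,r1,c0,c1,name='wrist'):
    c=robot.calibration(name); im,d=robot.capture(name); P=cloud(c,d); q=P[r0:r1,c0:c1].reshape(-1,3)
    for k in range(4):
        _,_,V=np.linalg.svd(q-q.mean(0),full_matrices=False); n=V[2]; r=(q-q.mean(0))@n; q=q[np.abs(r)<2.5*r.std()+1e-5]
    n=n*np.sign(n[2]); return q.mean(0).round(4),n.round(3),np.arctan2(-n@EX,n[2]).round(3),r.std()
E
python3 - <<'E'
from tilt import *
print(modtilt(355,428,288,355))
E
```

```text
(array([ 0.6115, -0.1798,  0.0353]), array([-0.085,  0.014,  0.996]), np.float64(0.086), np.float64(0.0005274546139562976))
```

arm_command(
  rows=[
    [[0,-0.2,0.4],0],
    [[0,-0.1,0.3],0],
  ],
)

```text
time: 10.95
eef_pos: [0.6236, -0.1835, 0.1853]
orientation: [-1.996, 2.395, -0.037]
contact_force: [-13.0, 2.0, 28.3]
opening: 0.0299
```

```bash
python3 - <<'E'
from tilt import *
s,p,R=tool(); print(s['time'],s['opening'],s['contact_force'],p+R[:,2]*.173)
print(modtilt(362,428,288,355))
E
```

```text
10.95 0.029864066249087648 [-13.01261744   2.03957975  28.28062802] [ 0.62945353 -0.18401204  0.01238835]
(array([ 0.6142, -0.1803,  0.0339]), array([ 0.006, -0.   ,  1.   ]), np.float64(-0.006), np.float64(0.0005462970730610398))
```

The module is flat on the tray floor: tilt -0.006 rad, top at 33.9 mm, expected 34. I ease off and release.

arm_command(
  rows=[
    [[0,0.05,-0.05],0],
    [[0,0,0],0],
  ],
)

```text
time: 11.17
eef_pos: [0.6234, -0.1832, 0.1871]
orientation: [-1.996, 2.394, -0.039]
contact_force: [-0.3, -0.1, -1.5]
opening: 0.0295
```

arm_command(
  rows=[
    [[0,0,0],0],
    [[0,0,0],0],
    [[0,0,0],0],
    [[0,0,0],0],
    [[0,0,0],0],
  ],
  jaw=110,
)

```text
time: 11.58
eef_pos: [0.6234, -0.183, 0.1853]
orientation: [-1.996, 2.393, -0.039]
contact_force: [-0.3, -0.5, 0.2]
opening: 0.0485
```

```bash
python3 - <<'E'
from tilt import *
s,p,R=tool(); print(s['time'],s['opening'],s['contact_force'],p+R[:,2]*.173)
print(modtilt(362,425,290,350))
E
```

```text
11.5833 0.04849602706223172 [-0.31835397 -0.46029478  0.18777471] [ 0.62953694 -0.18357398  0.01242584]
(array([ 0.6149, -0.1794,  0.0338]), array([0.002, 0.007, 1.   ]), np.float64(-0.001), np.float64(0.0005452054328855923))
```

Released and flat. I lift straight up and look.

arm_command(
  rows=[
    [[0,0,-1],0],
    [[0,0,-2],0],
    [[0,0,-3],0],
    [[0,0,-4],0],
    [[0,0,-4],0],
    [[0,0,-3],0],
    [[0,0,-2],0],
    [[0,0,0],0],
  ],
)

```text
time: 12.3
eef_pos: [0.6153, -0.1819, 0.3842]
orientation: [-1.999, 2.395, -0.03]
contact_force: [0.1, -0.6, 0.6]
opening: 0.0482
```

```bash
python3 - <<'E'
from h import *
s,p,R=tool(); print(s['time'],w2c(p+R[:,2]*.173),R[:,2],cabtwist())
im,d=robot.capture('wrist'); cv2.imwrite('pics/wrist11.png',im)
im,d=robot.capture('scene'); cv2.imwrite('pics/scene11.png',im)
E
```

```text
12.3 [ 0.07331186 -0.36252189  0.21126824] [ 2.84953898e-02 -9.42904590e-04 -9.99593479e-01] 0.0017939291460569162
```

View pics/wrist11.png

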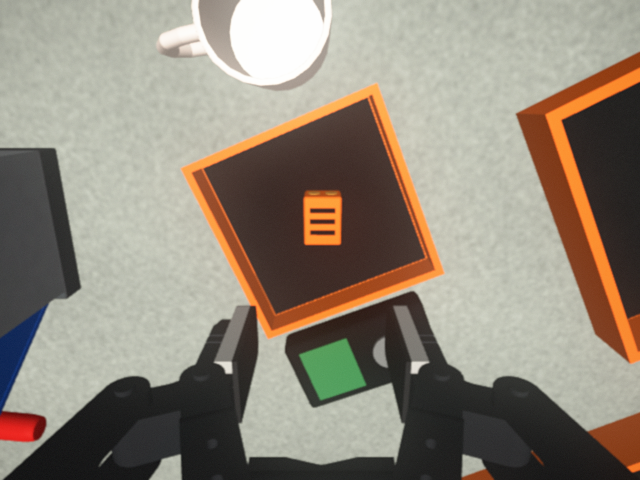

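View pics/scene11.png

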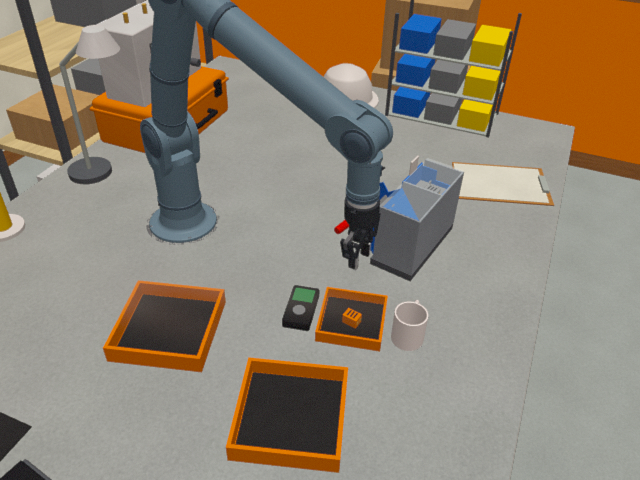

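The module lies in the tray at (323,222), strips up; mug, meter and screwdriver look unmoved. Next I close the bin.

arm_command(
  rows=[
    [[-1,1.5,-1.5],0],
    [[-2,2.7,-1.5],0],
    [[-2.6,2.7,-1],0],
    [[-2.7,2.7,0],0],
    [[-2.8,2.7,0],0],
    [[-2.8,2.7,0],0],
    [[-2.8,2.7,0],0],
    [[-2.8,2.7,0],0],
    [[-2.8,2.7,0],0],
    [[-2.8,2.0,0],0],
  ],
  jaw=255,
)

```text
time: 13.23
eef_pos: [0.399, 0.1103, 0.3965]
orientation: [1.977, -2.423, -0.015]
contact_force: [0.8, 0.6, 0.7]
opening: 0.0003
```

```bash
python3 - <<'E'
from h import *
s,p,R=tool(); print(s['time'],s['opening'],w2c(p+R[:,2]*.173),R[:,2],cabtwist(),go(c2w([-.185,-.068,.24])))
E
```

```text
13.2333 0.00027905656143924104 [-0.19992678 -0.11568815  0.22350567] [-0.01705249 -0.00193675 -0.99985272] -0.020228616950759504 [-4.78919781 -1.36839497 -1.69746829]
```

arm_command(
  rows=[
    [[-2.4,0,0.5],0],
    [[-2.2,0,1.5],-0.02],
    [[-0.2,0,1.5],0],
    [[0,0,0.5],0],
    [[0,0,0],0],
  ],
)

```text
time: 13.65
eef_pos: [0.3973, 0.1659, 0.3469]
orientation: [2.014, -2.373, -0.026]
contact_force: [-0.2, -0.3, -0.2]
opening: -0.0
```

```bash
python3 - <<'E'
from h import *
s,p,R=tool(); print(s['time'],s['opening'],s['contact_force'],w2c(p+R[:,2]*.173),R[:,2],cabtwist(),go(c2w([-.16,-.068,.185])))
im,d=robot.capture('side'); cv2.imwrite('pics/side12.png',cv2.resize(im[150:400,60:360],None,fx=2.4,fy=2.4))
E
```

```text
13.65 -1.728204522993985e-05 [-0.22936161 -0.27437541 -0.24103107] [-0.21431577 -0.06249473  0.17400073] [-0.03314131 -0.00590543 -0.99943323] 0.018696073623683196 [ 0.66425764 -5.38291971 -1.26407399]
```

View pics/side12.png

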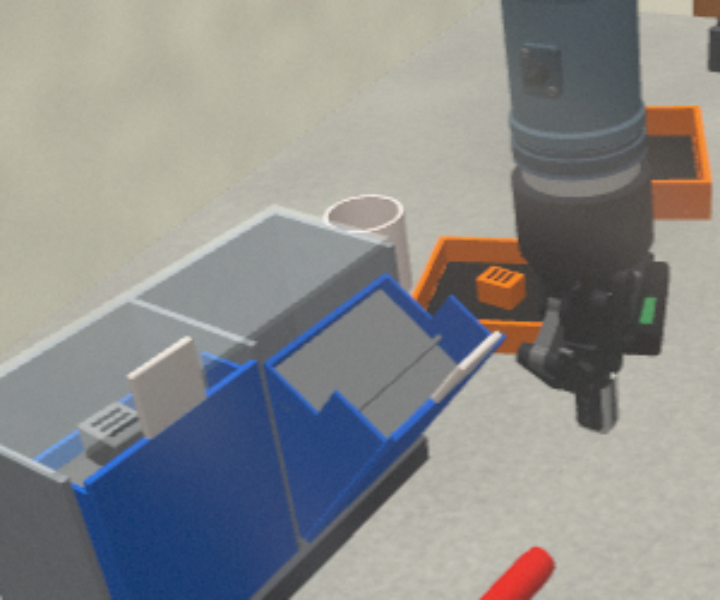

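arm_command(
  rows=[
    [[0.3,-1.8,-0.5],0.02],
    [[0.3,-1.8,-0.5],0],
    [[0,-1.5,-0.2],0],
    [[0,-1.2,-0.1],0],
    [[0,-1.2,-0.1],0],
    [[0,-1.2,-0.1],0],
    [[0,-1.2,-0.1],0],
    [[0,-1.2,-0.1],0],
  ],
)

```text
time: 14.37
eef_pos: [0.5059, 0.1318, 0.3587]
orientation: [1.964, -2.389, -0.037]
contact_force: [-3.2, 0.4, 2.0]
opening: -0.0
```

```bash
python3 - <<'E'
from h import *
s,p,R=tool(); print(s['time'],s['opening'],s['contact_force'],w2c(p+R[:,2]*.173),R[:,2],cabtwist(),go(c2w([-.017,-.068,.205])))
E
```

```text
14.3667 -2.8409694919244695e-05 [-3.15724569  0.37774563  1.99091529] [-0.104432   -0.07817581  0.18593798] [-0.05300973 -0.01246079 -0.99851625] -0.01269716264783316 [-1.08536428 -8.62302808 -2.361776  ]
```

arm_command(
  rows=[
    [[-0.3,-1.2,-0.2],-0.012],
    [[-0.3,-1.2,-0.2],0],
    [[-0.2,-1.2,-0.2],0],
    [[0,-1.2,-0.2],0],
    [[0,-1.2,-0.2],0],
    [[0,-1.0,-0.2],0],
    [[0,-0.7,-0.2],0],
  ],
)

```text
time: 14.95
eef_pos: [0.589, 0.1181, 0.3789]
orientation: [1.956, -2.376, -0.033]
contact_force: [-0.6, 1.1, -0.3]
opening: -0.0001
```

```bash
python3 - <<'E'
from h import *
s,p,R=tool(); print(s['time'],s['opening'],s['contact_force'],w2c(p+R[:,2]*.173),R[:,2],cabtwist(),go(c2w([-.017,-.068,.205])))
im,d=robot.capture('side'); cv2.imwrite('pics/side13.png',cv2.resize(im[150:400,60:360],None,fx=2.4,fy=2.4))
E
```

```text
14.95 -0.00014503708315583155 [-0.57635891  1.13201303 -0.25976241] [-0.02158263 -0.07902533  0.20628678] [-0.06282436 -0.02427402 -0.99772936] -0.010911071774355019 [-1.11137348 -0.45054632  0.06325001]
```

View pics/side13.png

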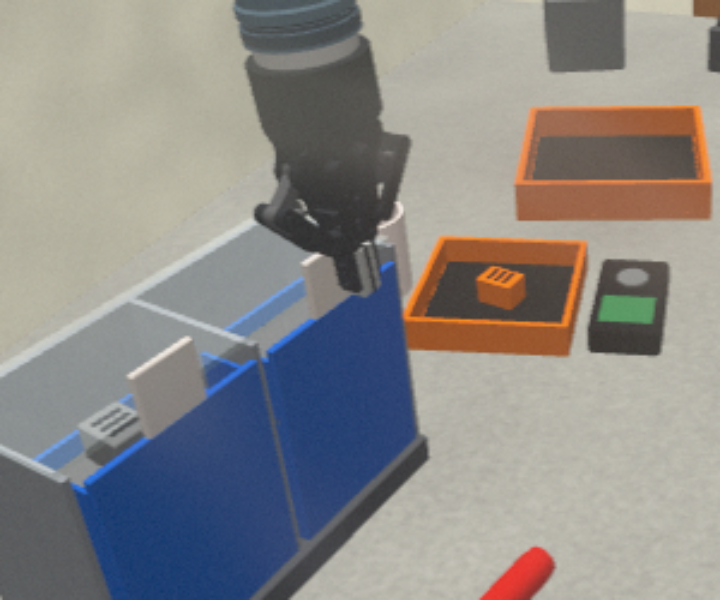

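arm_command(
  rows=[
    [[-0.4,-0.4,0],0],
    [[-0.3,-0.4,0],0],
    [[0,-0.4,0],0],
  ],
)

```text
time: 15.25
eef_pos: [0.5966, 0.1203, 0.3773]
orientation: [1.932, -2.356, -0.051]
contact_force: [-10.7, 2.5, 10.7]
opening: -0.0001
```

```bash
python3 - <<'E'
from h import *
s,p,R=tool(); print(s['time'],s['contact_force'],w2c(p+R[:,2]*.173),R[:,2])
E
```

```text
15.25 [-10.68092726   2.48188347  10.66423556] [-0.01952343 -0.07797545  0.20514597] [-0.09398431 -0.03356278 -0.99500778]
```

arm_command(
  rows=[
    [[0,-0.4,0],0],
    [[0,-0.4,0],0],
    [[0,0,0],0],
  ],
)

```text
time: 15.5
eef_pos: [0.5986, 0.1211, 0.3775]
orientation: [1.923, -2.338, -0.068]
contact_force: [0.6, -0.3, 0.6]
opening: -0.0002
```

```bash
python3 - <<'E'
from h import *
s,p,R=tool(); print(s['time'],s['contact_force'],w2c(p+R[:,2]*.173),R[:,2])
c=robot.calibration('side'); im,d=robot.capture('side'); P=cloud(c,d); cv2.imwrite('pics/side14.png',cv2.resize(im[220:420,20:300],None,fx=2.8,fy=2.8))
M=np.stack([EX,EY,[0,0,1]])
for nm,(r0,r1,c0,c1) in {'right panel':(295,330,195,220),'left panel':(345,400,115,160)}.items():
    q=P[r0:r1,c0:c1].reshape(-1,3)
    for k in range(4):
        _,_,V=np.linalg.svd(q-q.mean(0),full_matrices=False); n=V[2]; r=(q-q.mean(0))@n; q=q[np.abs(r)<2.5*r.std()+1e-5]
    n=n*np.sign(-n[0]); nc=M@n; print(nm,w2c(q.mean(0)).round(4),nc.round(3),r.std(),len(q))
E
```

```text
15.5 [ 0.60925384 -0.28849962  0.64397052] [-0.02117991 -0.07818449  0.20577069] [-0.11545787 -0.03737064 -0.99260915]
right panel [-0.0059 -0.0697  0.1208] [-1.    -0.    -0.001] 0.000699698737573232 854
left panel [-0.0057  0.0862  0.1192] [-1. -0. -0.] 0.0007469183449907028 2426
```

View pics/side14.png

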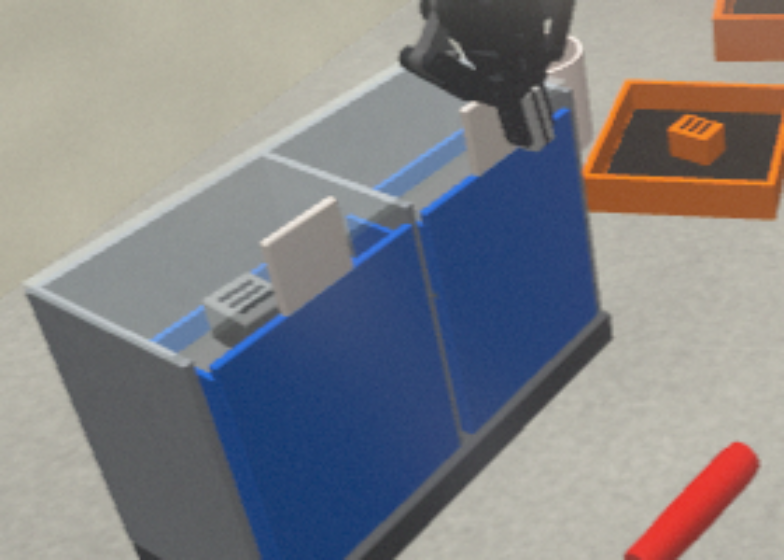

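The right bin is shut: its panel is vertical to 0.001 rad and at the same depth as the left one. I back away.

arm_command(
  rows=[
    [[0,0.8,0],0],
    [[0,1.5,0],0],
    [[0,2.5,-0.5],0],
    [[0,2.5,-2],0],
    [[0,1.5,-2.5],0],
    [[0,0,-2.5],0],
    [[0,0,0],0],
    [[0,0,0],0],
  ],
)

```text
time: 16.22
eef_pos: [0.5153, 0.1402, 0.46]
orientation: [1.92, -2.341, -0.061]
contact_force: [0.5, -0.2, -0.2]
opening: 0.0001
```

```bash
python3 - <<'E'
from h import *
s,p,R=tool(); print(s['time'],s['contact_force'],s['joint_velocities'].__abs__().max() if hasattr(s['joint_velocities'],'max') else '',w2c(p+R[:,2]*.173))
c=robot.calibration('side'); im,d=robot.capture('side'); P=cloud(c,d); cv2.imwrite('pics/side15.png',im)
c1=robot.calibration('scene'); im1,d1=robot.capture('scene'); P1=cloud(c1,d1); cv2.imwrite('pics/scene15.png',im1)
M=np.stack([EX,EY,[0,0,1]])
def pl(P,r0,r1,c0,c1):
    q=P[r0:r1,c0:c1].reshape(-1,3)
    for k in range(4):
        _,_,V=np.linalg.svd(q-q.mean(0),full_matrices=False); n=V[2]; r=(q-q.mean(0))@n; q=q[np.abs(r)<2.5*r.std()+1e-5]
    return q.mean(0),n
for b in [(295,330,195,220),(345,400,115,160)]:
    mu,n=pl(P,*b); n=n*np.sign(-n[0]); print('panel',w2c(mu).round(4),(M@n).round(3))
for k in ('scene','side'):
    a=cv2.imread(f'pics/{k}0.png'); b=im1 if k=='scene' else im
    df=cv2.absdiff(a,b).max(2)
    for nm,box in ({'mug':(295,352,388,432),'meter':(284,332,280,320),'sd':(205,235,332,362)} if k=='scene' else {'sd':(375,475,198,295),'meter':(256,300,303,342),'mug':(230,270,195,230)}).items(): print(k,nm,(df[box[0]:box[1],box[2]:box[3]]>40).sum())
hsv=cv2.cvtColor(im1,cv2.COLOR_BGR2HSV)
q=P1[308:330,340:364].reshape(-1,3); q=q[q[:,2]>.02]; print('module z',np.percentile(q[:,2],[50,95]), q[q[:,2]>.031].mean(0))
E
```

```text
16.2167 [ 0.49527997 -0.15383496 -0.23947844] 0.04191638722446039 [-0.10598071 -0.07484806  0.28828363]
panel [-0.0059 -0.0697  0.1206] [-1.    -0.004 -0.001]
panel [-0.0058  0.0862  0.1191] [-1.     0.    -0.001]
scene mug 0
scene meter 0
scene sd 0
side sd 0
side meter 0
side mug 0
module z [0.03176177 0.03693955] [ 0.61414597 -0.19162382  0.04268252]
```

View pics/side15.png

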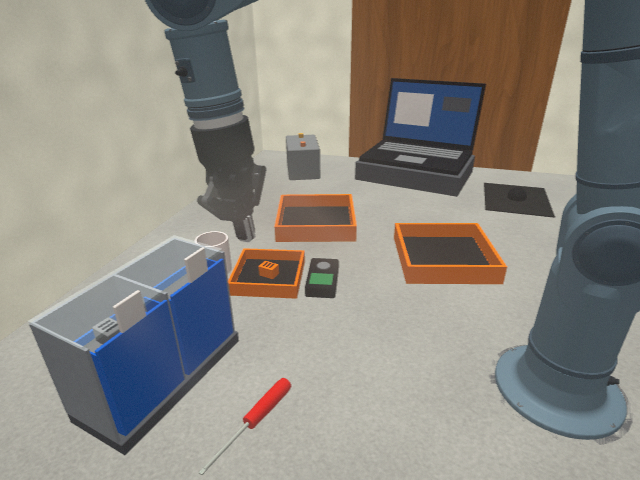

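View pics/scene15.png

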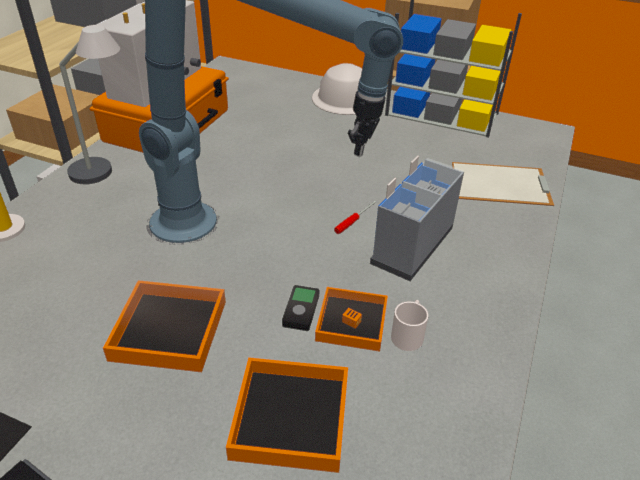

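Both bins are shut. The module sits in the small tray at scene pixel (352,317), right way up, and the robot is touching nothing. The pixels around the mug, meter and screwdriver are unchanged. I hand in the job.

```bash
python3 -c "
from station import robot
print(robot.job_done())"
```

```text
the job is handed in; nothing more can be done
None
```

The orange module is now flat and right way up on the floor of the 160 mm tray, and its bin (the right one) is shut again. I handed the job in at about 16.3 s.

**How it was done:** I tipped the right bin to about 0.64 rad by its tab and gripped the module across its 30 mm width. The tool cannot be tilted, so the module came out tilted. I touched its low edge to the tray floor and pivoted it flat in the grip before letting go, then pushed the bin shut from in front.

**Last checks:**
- **Module:** measured just after release, its tilt was about 0.007 rad or less and its top was at 33.8 mm (34 mm expected). The final pictures show it still lying strips up. A last rough height reading from the scene camera gave mixed values because its box also took in the tray edge and other pixels, so I did not rely on it.
- **Bins:** both front panels are vertical to about 0.001 rad and at the same depth, so the right bin is shut and the left one was not moved.
- **Mug, screwdriver, meter:** their pixels show no change from the start in either fixed camera.
- **Forces:** the highest wrist force I read was about 31 N, while pressing the module flat; I only read it at the end of each call.
- **Tool lean:** the tool had leaned to about 7 degrees by the time the bin was shut. It did no harm that I could see.

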